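# Lay out a bearing tray and sort a stripped hub's parts

## Robot

A 6-joint arm with a two-finger parallel gripper is mounted at the origin on a cart in front of the work surface, level with it; the furniture and walls round the work are solid. World frame = base frame: x ahead of the robot, y to its left, z up, the work surface at z = 0. Lengths are in m, angles in rad, forces in N, time in s.
With the tool pointing down it reaches from about 0.3 to 0.775 m from the base axis. Payload 14.6 kg.
Tool frame: the origin (TCP) lies on the centre line of the jaws, within the pads' length; the fingertips stand 19 mm ahead of it and the grasp point (between the pads) is the TCP; z points along the fingers, y is the direction in which the jaws open and shut (so a half turn about z gives the same grasp; the last joint's range is limited). The gripper opens to 94 mm and grips with 3 to 60 N. Pads are 16 mm wide; open, the fingers measure 119 mm over their backs; the gripper's body (75 mm by 177 mm) begins 78 mm behind the grasp point.
Start: joints at [-1.363, 0.3, 1.521, -0, 1.321, -0.067], TCP at [0.149, -0.529, 0.202] pointing down, gripper open.
Joint ranges: [-3.03, 3.03], [-0.79, 2.21], [0.23, 2.52], [-1.04, 4.18], [0, 3.07], [-2.55, 2.55]. Speed limits (rad/s): [2.22, 2.22, 2.57, 3.14, 3.14, 3.14].

## Interface

Orientations are given as [roll, pitch, yaw] about the fixed x, y, z axes, in that order (R = Rz(yaw) Ry(pitch) Rx(roll)).
In Python, from station import ctrl gives the robot as it stands. The module is installed in compiled form; this text tells all that it offers.
- The arm moves only by the shell command python3 -m creep 'ROWS' [FORCE]. ROWS is a JSON object of lists of equal length, an entry for each row: "translation": the shift along the world's x, y, z in mm, a list of three; "yaw": the turn about the world's z in rad; "gripper": the closure in counts, from 0 (fully open) to 255 (shut). A call has 1 to 5 rows; each row is the pose to reach, as a shift and turn from the pose measured when the call began; what a row does not reach only later rows make up. A row lasts 1/12 s, in which the tool goes at most 41.7 mm and 7.16 degrees, less where a joint would pass 70% of its speed; a pose out of reach is approached as far as the arm can. A call with a gripper value outside its range is refused whole. The fingers move at their own pace and stop on an object; FORCE is the grip in N (left out, the last holds). Time passes only in rows, so rows that repeat a pose let the fingers close. It gives the time, the measured TCP pose, the force and the opening at its end, in the units of the state.
- ctrl.get_obs(): the state, without advancing time (a new reading comes with each control period).
- ctrl.camera(name): name is "scene" or "top" or "wrist"; returns a dict with "pixels" (420x560x3 uint8, red, green, blue), "depth" (420x560 float32, m along the optical axis (not along the pixel's ray), 0 where there is no reading), "fx", "fy", "cx", "cy" (pixels), "dist" ([k1, k2, p1, p2, k3] as OpenCV has them; the pictures are not rectified), "R" (3x3) and "t" (3): a world point X has camera coordinates R X + t; the wrist camera has in their place "tool_from_camera" (4x4, takes a point from camera to tool coordinates, whose origin is the TCP and whose axes are the flange's). Camera axes: x right, y down, z forward; pixel columns grow to the right and rows downward; lengths in m; the calibration is good to about 2 mm. A picture is of the moment at which its call begins: read the wrist's pose just before it.
- ctrl.hand_in(): hands the job in, once; it reports no verdict.
The state is a dict: "time_s": time; "qpos": joint angles; "joint_vel": joint speeds; "tau": joint torques, N m; "ee_pos": TCP position; "eef_rot": TCP orientation; "force": force on the tool from outside, world axes, zero at the start; "moment": the same for the moment, N m; "grip_width": finger opening in m.
Only numpy, scipy, OpenCV 4.12 (cv2) and the standard library are available. Lean on these libraries where they do the work, as an engineer would, in place of code of your own. Each camera call takes 0.05 s, during which the arm holds its last target. There are 200 camera calls.

## Task

A hub has been stripped and its parts lie mixed on the bench. Lift the upper of the two nested empty trays straight off, keeping it level and leaving the lower one where it stands, and seat it fully in the empty dock. Then sort the parts: both black bearing rings flat on the floor of that tray, side by side; the axle on the floor of the tray that already holds an axle; the flanged nut flat on the floor of the tray that already holds nuts.

Things in the scene. Friction and masses are not known exactly. Their poses are not given: they have to be found in the camera images.
- tray_upper: Upper of two like blue-grey empty flared trays. Foot 52 (x) x 160 (y) mm, rim 66 x 174 mm, 44 mm high, floor 3 mm thick, 47 x 155 mm inside, less an 8 mm deep, 28 mm wide ledge (top 24 mm above the underside) at the middle of each end wall. Its top 8 mm is a straight rim, 66 mm wide: grip across x at mid-length. 0.12 kg. Origin: centre of underside; y along its length, z up.
- tray_lower: Lower of the two nested trays, same shape, 0.25 kg, loose on the bench; it stays. The upper tray's underside is 24 mm above this one's: above the bench this one's rim ends at 44 mm and the upper rim spans 60 to 68 mm. Little sideways play, so lift straight up. Origin: centre of underside; y along its length, z up.
- dock_empty: Empty dock: fixed shallow sheet-metal pan with two screw heads, 72 (x) x 180 (y) mm outside, edges 12 mm high and 3 mm thick, 66 x 174 mm inside, its floor 3 mm above the bench; takes the foot of the narrow tray with 7 mm to spare on each side. Origin: centre of its underside, on the bench; y along its length.
- tray_axles: Fixed wide blue-grey tray in its own dock, holding one axle like the loose one (lying along y, 31 mm to +x of the middle). Rim 110 (x) x 144 (y) mm, 33 mm above the bench; floor inside 95 x 129 mm, 6 mm above the bench. The free floor is on the -x side. Origin: at bench level under its middle; y along its length.
- tray_nuts: Fixed wide blue-grey tray in its own dock, same size as the axle tray, with three flanged nuts already in it, in a row about 32 mm to the +x side of the middle. The free floor is on the -x side. Origin: at bench level under its middle; y along its length.
- axle: Loose dark threaded axle with a nut on it, lying on the bench, 95 mm long (y), 17 mm wide and 17 mm high. 0.06 kg. Origin: centre of its underside; y along its length.
- nut: Loose bright flanged hexagon nut, 21 mm across the flange (to the fingers a disc of 17 mm), 7 mm high, lying flat. 0.02 kg. Origin: centre of its underside, z up.
- bearing_a: Loose black bearing ring, 37 mm across, 9 mm high, lying flat. 0.03 kg. Origin: centre of its underside, z up.
- bearing_b: Second loose black bearing ring, the same as the first. Origin: centre of its underside, z up.
Things that resemble listed ones, but are neither listed nor needed, are in the scene too. What is shaped like the bearing_a but pink or yellow is not meant.

How it is judged:
On the way:
1. the upper tray, still empty, is seated in the empty dock and released (horizontal distance between tray_upper and dock_empty below 0.015 m and angle between the y axis of tray_upper and the y axis of dock_empty, either way round below 0.15 rad and z of tray_upper in the frame of dock_empty between 0 and 0.0065 m and angle between tray_upper's own z axis and vertical below 0.06 rad and contact force between tray_upper and the fingers below 0.2 N and horizontal distance between each of bearing_a, bearing_b and tray_upper above 0.085 m), for 0.2 s.
At the end, for the whole second after the job is handed in: The tray sits level on the dock floor (centre within 15 mm, underside under 6.5 mm above the bench); both rings lie flat on its floor; the axle and the nut lie on the floors of the axle and nut trays, not on top of others; the lower tray is within 20 mm of its place; all released and at rest (horizontal distance between tray_upper and dock_empty below 0.015 m and angle between the y axis of tray_upper and the y axis of dock_empty, either way round below 0.15 rad and z of tray_upper in the frame of dock_empty between 0 and 0.0065 m and angle between tray_upper's own z axis and vertical below 0.06 rad and x of bearing_a in the frame of tray_upper between -0.03 and 0.03 m and y of bearing_a in the frame of tray_upper between -0.076 and 0.076 m and z of bearing_a in the frame of tray_upper between 0.0005 and 0.0075 m and angle between each of bearing_a, bearing_b's own z axis and vertical below 0.2 rad and x of bearing_b in the frame of tray_upper between -0.03 and 0.03 m and y of bearing_b in the frame of tray_upper between -0.076 and 0.076 m and z of bearing_b in the frame of tray_upper between 0.0005 and 0.0075 m and x of axle in the frame of tray_axles between -0.047 and 0.047 m and y of axle in the frame of tray_axles between -0.062 and 0.062 m and z of axle in the frame of tray_axles between 0.0005 and 0.0165 m and x of nut in the frame of tray_nuts between -0.047 and 0.047 m and y of nut in the frame of tray_nuts between -0.062 and 0.062 m and z of nut in the frame of tray_nuts between 0.0005 and 0.0115 m and contact force between each of tray_upper, axle, nut, bearing_a, bearing_b and the fingers below 0.2 N and linear speed of each of tray_upper, axle, nut, bearing_a, bearing_b below 0.02 m/s and distance of tray_lower from where it was at the start of the episode below 0.02 m); the robot touches nothing.
It fails at once if the lower tray is carried or pushed away (more than 20 mm) (distance of tray_lower from where it was at the start of the episode above 0.02 m).
It fails at once if the upper tray is tipped by more than 0.3 rad (angle between tray_upper's own z axis and vertical above 0.3 rad).
It also fails if it takes over 125 s, if anything falls off the work surface, if the arm or the gripper's body presses on something with over 40 N, if the wrist force passes 120 N, or if a joint passes its speed limit or range.

## Working session

There is one attempt and no reset: what is moved stays moved. The work goes in short steps, Python scripts to look and compute and a shell command to move; the robot and the scene stay as the last step left them, time stands still between calls to the robot, and variables do not carry over. Pictures are saved under pics/ and viewed, about 12 in all and at most 16, crops included, and the job is handed in when it is done.

```bash
mkdir -p pics; cat > h.py <<'E'
import numpy as np, cv2
from station import ctrl
from scipy.spatial.transform import Rotation as Ro
def grab(name,save=None):
    o=ctrl.get_obs(); c=ctrl.camera(name)
    if name=="wrist":
        T=np.eye(4); e=np.array(o["eef_rot"]); T[:3,:3]=Ro.from_euler('xyz',e).as_matrix() if e.size==3 else e
        T[:3,3]=o["ee_pos"]; W=T@np.array(c["tool_from_camera"])
        c["R"]=W[:3,:3].T; c["t"]=-c["R"]@W[:3,3]
    if save: cv2.imwrite(save,c["pixels"][:,:,::-1])
    h,w=c["depth"].shape; uv=np.stack(np.meshgrid(np.arange(w),np.arange(h)),-1).reshape(-1,1,2).astype(float)
    K=np.array([[c["fx"],0,c["cx"]],[0,c["fy"],c["cy"]],[0,0,1]])
    n=cv2.undistortPoints(uv,K,np.array(c["dist"],float)).reshape(h,w,2)
    R=np.array(c["R"]); t=np.array(c["t"]).ravel()
    d=c["depth"]; P=(np.dstack([n[...,0]*d,n[...,1]*d,d])-t)@R
    P[d==0]=np.nan
    c["P"]=P; c["ray"]=np.dstack([n,np.ones((h,w))])@R; c["C"]=-R.T@t
    return c
def at(c,u,v,z):  # pixel on plane z
    r=c["ray"][v,u]; return c["C"]+r*(z-c["C"][2])/r[2]
E
python3 - <<'E'
from h import *
print(ctrl.get_obs())
a=grab("top","pics/top0.png");b=grab("scene","pics/scene0.png")
np.savez("top0.npz",**{k:a[k] for k in("P","ray","C","pixels")})
print(a["C"],b["C"])
E
```

```text
{'time_s': 0.0, 'qpos': array([-1.36256910e+00,  3.00485606e-01,  1.52160337e+00, -1.34334516e-05,
        1.32071821e+00, -6.65741834e-02]), 'joint_vel': array([ 0.00079745, -0.00099112, -0.00074931, -0.0003974 ,  0.00050629,
        0.000461  ]), 'tau': array([ 1.45080387e-03, -5.31802726e+01, -3.52738667e+01,  7.08469050e-02,
        2.41729862e-02, -9.91357524e-05]), 'ee_pos': array([ 0.14919453, -0.52908425,  0.20096896]), 'eef_rot': array([-3.14037995e+00, -6.78141248e-05,  2.74804704e-01]), 'force': array([-0.17493721, -0.13599451,  0.76164596]), 'moment': array([0.00264955, 0.01034083, 0.00129542]), 'grip_width': 0.09373279118107967}
[0.34624687 0.08812278 0.90560827] [0.02618222 0.54272676 0.60971297]
```

View pics/top0.png

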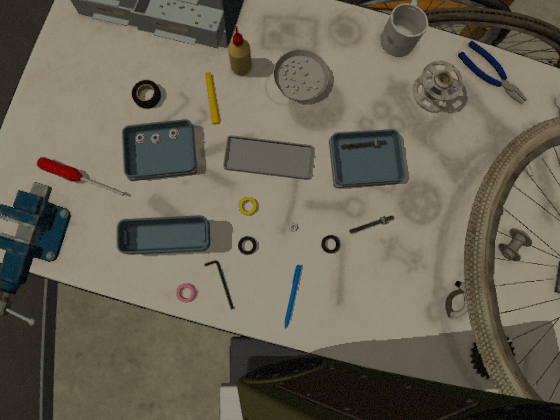

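View pics/scene0.png

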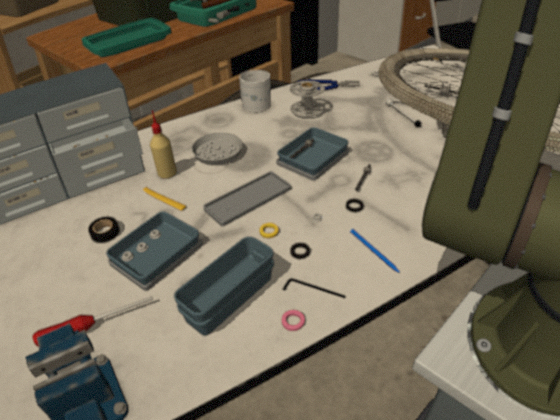

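Top view candidates:
- Black rings are at (248,245) and (331,243). The look-alikes are yellow (248,206), pink (186,293) and the tape roll (146,94).
- The loose nut is at (294,227); three others are already in the tray at about (155,137).
- The loose axle is at (372,225); another is in the tray at (364,145).
- The nested trays are at (164,235) and the empty dock is at (269,157).

Next I'll measure these and check one close crop.

```bash
python3 - <<'E'
from h import *
a=np.load("top0.npz");P=a["P"];im=a["pixels"]
def rect(n,box,zlo,zhi):
    u0,v0,u1,v1=box;Q=P[v0:v1,u0:u1].reshape(-1,3);Q=Q[(Q[:,2]>zlo)&(Q[:,2]<zhi)]
    r=cv2.minAreaRect((Q[:,:2]*1000).astype(np.float32))
    print(n,len(Q),np.round(Q[:,2].mean(),4),[np.round(x,1) for x in r])
for u,v in((220,190),(300,260),(400,250)):print("bench",P[v,u].round(4))
rect("up rim",(105,205,240,265),.055,.08)
rect("dock",(215,128,322,186),.007,.02)
rect("nuts",(112,112,210,186),.024,.042)
rect("axles",(322,122,412,194),.024,.042)
rect("axle",(345,208,402,240),.006,.03)
rect("nut",(286,220,303,235),.004,.02)
rect("bA",(235,234,262,257),.005,.02)
rect("bB",(318,232,345,255),.005,.02)
c=np.vstack([cv2.resize(im[200:260,230:420],None,fx=4,fy=4,interpolation=3),np.zeros((0,760,3),np.uint8)])
cv2.imwrite("pics/crop.png",c[:,:,::-1])
E
```

```text
bench [5.393e-01 1.674e-01 2.000e-04]
bench [0.397  0.0035 0.0018]
bench [ 0.4181 -0.2029  0.0007]
up rim 793 0.066 [array([439. , 269.3]), array([ 66.5, 175. ]), np.float64(3.5)]
dock 475 0.0113 [array([609.1,  69.6]), array([180.5,  74.2]), np.float64(83.4)]
nuts 721 0.0317 [array([619.4, 293.8]), array([111.5, 146.7]), np.float64(6.3)]
axles 692 0.0312 [array([ 607.1, -133.9]), array([112. , 144.9]), np.float64(4.4)]
axle 200 0.0122 [array([ 468.7, -142.8]), array([15.7, 95. ]), np.float64(22.3)]
nut 42 0.0066 [array([463.1,  16. ]), array([19.6, 22.8]), np.float64(27.0)]
bA 169 0.0094 [array([425.7, 111.1]), array([35.9, 34. ]), np.float64(0.6)]
bB 169 0.0092 [array([429.3, -57.5]), array([34.9, 36.6]), np.float64(87.6)]
```

View pics/crop.png

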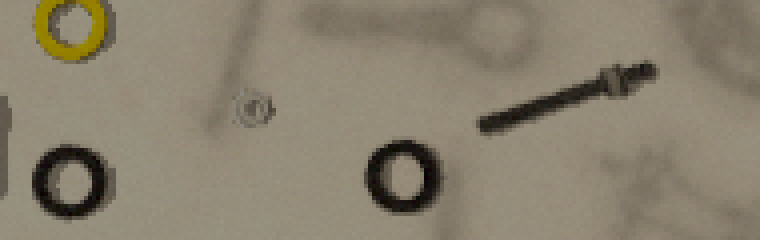

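Measured sizes match the descriptions: rim 66×175, dock 180×74, rings about 36, axle 95. The crop shows two black rings, a bright nut and a dark axle with its nut, so the choice holds. Moving above the nested trays.

```bash
python3 -m creep '{"translation":[[14,38,0],[28,77,0],[42,115,0],[56,154,0],[70,192,0]],"yaw":[0.068,0.136,0.204,0.272,0.34],"gripper":[0,0,0,0,0]}' 20
python3 -m creep '{"translation":[[14,38,0],[28,77,0],[42,115,0],[56,154,0],[70,192,0]],"yaw":[0.068,0.136,0.204,0.272,0.34],"gripper":[0,0,0,0,0]}'
python3 -m creep '{"translation":[[14,38,0],[28,77,0],[42,115,0],[56,154,0],[70,192,0]],"yaw":[0.068,0.136,0.204,0.272,0.34],"gripper":[0,0,0,0,0]}'
python3 -m creep '{"translation":[[14,38,0],[28,77,0],[42,115,0],[56,154,0],[70,192,0]],"yaw":[0.068,0.136,0.204,0.272,0.34],"gripper":[0,0,0,0,0]}'
```

```text
time_s: 0.52
ee_pos: [0.2192, -0.3351, 0.2006]
eef_rot: [-3.14, -0.0, 0.618]
force: [1.6, -0.7, 1.4]
grip_width: 0.094
time_s: 0.93
ee_pos: [0.2891, -0.1412, 0.2007]
eef_rot: [-3.141, -0.0, 0.96]
force: [1.3, -0.7, 0.2]
grip_width: 0.094
time_s: 1.35
ee_pos: [0.3591, 0.0532, 0.2008]
eef_rot: [-3.141, -0.0, 1.304]
force: [0.4, -1.0, 0.7]
grip_width: 0.094
time_s: 1.77
ee_pos: [0.4291, 0.2476, 0.2005]
eef_rot: [-3.141, -0.0, 1.648]
force: [0.4, -0.8, 0.4]
grip_width: 0.0945
```

```bash
python3 -m creep '{"translation":[[10,22,0],[10,22,0],[10,22,0]],"yaw":[-0.016,-0.016,-0.016],"gripper":[0,0,0]}'
python3 - <<'E'
from h import *
c=grab("wrist","pics/w1.png");P=c["P"];Q=P.reshape(-1,3)
Q=Q[(Q[:,2]>.055)&(Q[:,2]<.08)&(abs(Q[:,0]-.439)<.06)&(abs(Q[:,1]-.27)<.11)]
r=cv2.minAreaRect((Q[:,:2]*1000).astype(np.float32));print(len(Q),Q[:,2].mean(),r,np.percentile(Q[:,2],[5,50,95]))
for y in (.24,.27,.30):
    S=Q[abs(Q[:,1]-y)<.006]
    if len(S):print(y,S[:,0].min(),S[:,0].max())
E
```

```text
time_s: 2.02
ee_pos: [0.4388, 0.2702, 0.1995]
eef_rot: [-3.139, 0.0, 1.634]
force: [-0.3, -1.1, -1.2]
grip_width: 0.0938
3779 0.06470836547799062 ((440.26055908203125, 268.16046142578125), (66.38121032714844, 173.25779724121094), 3.541461944580078) [0.05652755 0.0665375  0.0683763 ]
0.24 0.40905067210612467 0.4747508596368174
0.27 0.40687211419962904 0.47308407296447597
0.3 0.40491729722218 0.47122569335082937
```

View pics/w1.png

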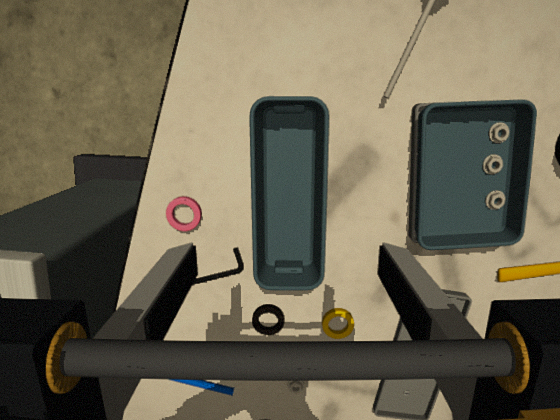

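The wrist view shows the empty tray pair centred near (290,193), with clear space for the jaws on both sides. It agrees with the top view to within about 1 mm. Lowering and gripping the rim.

```bash
python3 -m creep '{"translation":[[1,-2,-35],[1,-2,-70],[1,-2,-100],[1,-2,-118],[1,-2,-127]],"yaw":[0,0,0,0,0],"gripper":[0,0,0,0,0]}'
python3 -m creep '{"translation":[[0,0,0],[0,0,0],[0,0,0],[0,0,0],[0,0,0]],"yaw":[0,0,0,0,0],"gripper":[255,255,255,255,255]}' 25
python3 -m creep '{"translation":[[0,0,0],[0,0,0],[0,0,0],[0,0,0],[0,0,0]],"yaw":[0,0,0,0,0],"gripper":[255,255,255,255,255]}'
```

```text
time_s: 2.48
ee_pos: [0.4386, 0.2656, 0.0708]
eef_rot: [-3.137, 0.002, 1.631]
force: [-0.1, 0.3, 0.4]
grip_width: 0.0943
time_s: 2.9
ee_pos: [0.439, 0.2658, 0.0718]
eef_rot: [-3.138, 0.001, 1.631]
force: [-0.3, 0.4, -0.6]
grip_width: 0.0639
time_s: 3.32
ee_pos: [0.439, 0.2658, 0.0718]
eef_rot: [-3.138, 0.001, 1.631]
force: [1.4, -0.3, 0.1]
grip_width: 0.0309
```

The opening went past 66 mm, so the jaws may have missed the rim. Looking.

```bash
python3 - <<'E'
from h import *
o=ctrl.get_obs();print(o["grip_width"],o["ee_pos"],o["force"])
c=grab("scene","pics/s2.png");w=grab("wrist","pics/w2.png")
a=cv2.imread("pics/s2.png")[220:360,130:330];b=cv2.imread("pics/w2.png")
cv2.imwrite("pics/c2.png",np.hstack([cv2.resize(a,(400,280)),cv2.resize(b,(373,280))]))
E
```

```text
0.030935128580581707 [0.43902006 0.26578727 0.07183487] [ 1.36747484 -0.33112621  0.08434679]
```

View pics/c2.png

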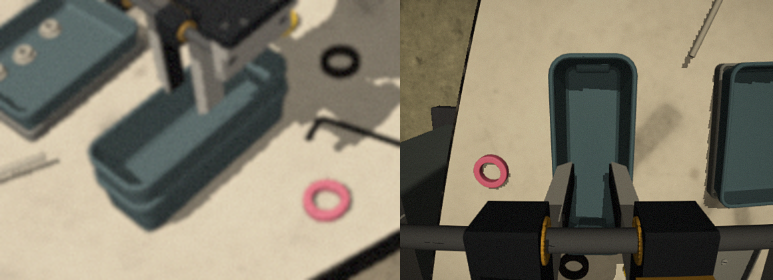

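Both views show the fingers closed inside the rim with the tray undisturbed, so the tips passed over it. I'll measure where the tips really are.

```bash
python3 - <<'E'
from h import *
w=grab("wrist");P=w["P"]
Q=P[230:345,200:370].reshape(-1,3);Q=Q[np.isfinite(Q[:,0])]
# finger pts: between z .04 and .14
for lo in np.arange(.03,.15,.008):
    S=Q[(Q[:,2]>=lo)&(Q[:,2]<lo+.008)]
    if len(S):print(round(lo,3),len(S),S.min(0).round(3),S.max(0).round(3))
for v in range(240,300,8):print(v,[ (P[v,u]*1000).round(0).tolist() for u in (243,252,320,328)])
s=grab("scene");Z=s["P"]
print("tray pts"); 
for v in (262,270,276,284): print([ (Z[v,u]*1000).round(0).tolist() for u in (205,220,228,233,238)])
E
```

```text
0.03 459 [0.415 0.188 0.03 ] [0.466 0.27  0.038]
0.038 356 [0.413 0.193 0.038] [0.467 0.273 0.046]
0.046 127 [0.412 0.26  0.046] [0.468 0.276 0.054]
0.054 195 [0.411 0.261 0.054] [0.469 0.279 0.062]
0.062 795 [0.406 0.249 0.062] [0.474 0.281 0.069]
0.07 55 [0.422 0.266 0.075] [0.456 0.276 0.078]
0.078 297 [0.416 0.257 0.078] [0.462 0.277 0.086]
0.086 402 [0.415 0.257 0.086] [0.462 0.277 0.094]
0.094 476 [0.415 0.257 0.094] [0.462 0.277 0.102]
0.102 548 [0.415 0.257 0.102] [0.462 0.278 0.11 ]
0.11 613 [0.415 0.256 0.11 ] [0.463 0.277 0.118]
0.118 735 [0.415 0.257 0.118] [0.462 0.277 0.126]
0.126 835 [0.415 0.257 0.126] [0.462 0.277 0.134]
0.134 707 [0.415 0.26  0.134] [0.462 0.277 0.142]
0.142 751 [0.421 0.264 0.142] [0.457 0.277 0.15 ]
240 [[413.0, 266.0, 50.0], [417.0, 258.0, 29.0], [461.0, 259.0, 25.0], [465.0, 262.0, 31.0]]
248 [[417.0, 274.0, 84.0], [421.0, 274.0, 83.0], [455.0, 276.0, 83.0], [458.0, 277.0, 83.0]]
256 [[418.0, 274.0, 94.0], [422.0, 274.0, 94.0], [454.0, 276.0, 94.0], [457.0, 277.0, 94.0]]
264 [[419.0, 274.0, 102.0], [423.0, 275.0, 104.0], [453.0, 276.0, 103.0], [
[... 164 characters left out ...]
8.0], [452.0, 276.0, 118.0], [455.0, 277.0, 119.0]]
288 [[422.0, 275.0, 126.0], [425.0, 275.0, 126.0], [452.0, 275.0, 122.0], [454.0, 276.0, 124.0]]
296 [[422.0, 274.0, 130.0], [426.0, 274.0, 131.0], [451.0, 275.0, 128.0], [454.0, 276.0, 130.0]]
tray pts
[[535.0, 243.0, -1.0], [448.0, 268.0, 82.0], [417.0, 275.0, 110.0], [417.0, 266.0, 103.0], [418.0, 256.0, 94.0]]
[[468.0, 286.0, 64.0], [465.0, 260.0, 44.0], [419.0, 275.0, 91.0], [417.0, 268.0, 87.0], [455.0, 231.0, 28.0]]
[[467.0, 289.0, 52.0], [464.0, 263.0, 32.0], [460.0, 250.0, 24.0], [452.0, 245.0, 27.0], [445.0, 240.0, 28.0]]
[[463.0, 294.0, 40.0], [454.0, 272.0, 28.0], [445.0, 263.0, 27.0], [439.0, 257.0, 27.0], [405.0, 271.0, 66.0]]
```

The tips sit at z≈75 with the TCP at 72, so they don't reach the stated 19 mm ahead. I'll rise, open, and check whether that offset changes with the opening.

```bash
python3 -m creep '{"translation":[[0,0,20],[0,0,40],[0,0,40],[0,0,40],[0,0,40]],"yaw":[0,0,0,0,0],"gripper":[255,0,0,0,0]}' 
cat > tip.py <<'E'
from h import *
def tip():
    o=ctrl.get_obs();w=grab("wrist");Q=w["P"].reshape(-1,3);Q=Q[np.isfinite(Q[:,0])]
    R=Ro.from_euler('xyz',o["eef_rot"]).as_matrix();L=(Q-o["ee_pos"])@R*1000
    S=L[(abs(L[:,0])<14)&(abs(L[:,1])<65)&(L[:,2]>-60)&(L[:,2]<30)]
    print("width",o["grip_width"]*1000,"ee",o["ee_pos"])
    for k,m in(("L",S[:,1]<0),("R",S[:,1]>0)):
        T=S[m]
        if len(T):print(k,len(T),"tool z max",np.percentile(T[:,2],[50,99,100]).round(1),"y",T[:,1].min().round(1),T[:,1].max().round(1),"x",T[:,0].min().round(1),T[:,0].max().round(1))
if __name__=="__main__":tip()
E
python3 tip.py
python3 -m creep '{"translation":[[0,0,0],[0,0,0],[0,0,0],[0,0,0],[0,0,0]],"yaw":[0,0,0,0,0],"gripper":[0,0,0,0,0]}'
python3 tip.py
```

```text
time_s: 3.93
ee_pos: [0.4387, 0.2656, 0.1111]
eef_rot: [-3.138, 0.001, 1.631]
force: [-0.5, -0.2, -0.8]
grip_width: 0.0312
width 31.218459550989518 ee [0.43874619 0.2656359  0.11112939]
L 2003 tool z max [-39.4  -4.6  -3. ] y -28.0 -15.3 x -8.8 10.4
R 1957 tool z max [-39.1  -4.9  -2.5] y 15.4 28.1 x -8.4 10.4
time_s: 4.4
ee_pos: [0.4386, 0.2655, 0.1107]
eef_rot: [-3.137, 0.002, 1.631]
force: [-0.2, 1.1, 1.0]
grip_width: 0.0688
width 68.82340331548009 ee [0.4385822  0.26553891 0.11072229]
L 2527 tool z max [-38.7  -4.7  -2.8] y -46.6 -33.6 x -8.8 10.4
R 2534 tool z max [-39.3  -5.2  -2.8] y 33.9 46.9 x -8.4 10.6
```

Both openings give tips about 3 mm behind the reported TCP, so the stated 19 mm doesn't hold. The jaws passing over the rim agrees with that. I'll use tip z = TCP z + 3 from here, so the rim grip needs TCP z ≈ 50.

```bash
python3 -m creep '{"translation":[[1,3,0],[1,3,0],[1,3,0],[1,3,-10],[1,3,-20]],"yaw":[0,0,0,0,0],"gripper":[0,0,0,0,0]}'
python3 -m creep '{"translation":[[0,0,-12],[0,0,-22],[0,0,-32],[0,0,-38],[0,0,-40]],"yaw":[0,0,0,0,0],"gripper":[0,0,0,0,0]}'
python3 -m creep '{"translation":[[0,0,0],[0,0,0],[0,0,0],[0,0,0],[0,0,0]],"yaw":[0,0,0,0,0],"gripper":[255,255,255,255,255]}' 25
python3 -m creep '{"translation":[[0,0,0],[0,0,0],[0,0,0]],"yaw":[0,0,0],"gripper":[255,255,255]}'
```

```text
time_s: 4.87
ee_pos: [0.4397, 0.2686, 0.0902]
eef_rot: [-3.138, 0.001, 1.631]
force: [-0.1, 0.7, -1.0]
grip_width: 0.0941
time_s: 5.28
ee_pos: [0.4393, 0.2683, 0.0488]
eef_rot: [-3.136, 0.002, 1.631]
force: [0.4, 0.2, 0.5]
grip_width: 0.0936
time_s: 5.7
ee_pos: [0.4394, 0.2685, 0.0493]
eef_rot: [-3.137, 0.002, 1.631]
force: [-1.4, 0.5, 1.5]
grip_width: 0.0656
time_s: 5.95
ee_pos: [0.4394, 0.2685, 0.0493]
eef_rot: [-3.137, 0.002, 1.631]
force: [0.2, 0.3, -1.2]
grip_width: 0.0654
```

Gripped at 65.4 mm. Lifting straight up.

```bash
python3 -m creep '{"translation":[[0,0,5],[0,0,12],[0,0,20],[0,0,30],[0,0,45]],"yaw":[0,0,0,0,0],"gripper":[255,255,255,255,255]}'
python3 -m creep '{"translation":[[0,0,20],[0,0,45],[0,0,65],[0,0,75],[0,0,75]],"yaw":[0,0,0,0,0],"gripper":[255,255,255,255,255]}'
python3 - <<'E'
from h import *
c=grab("scene","pics/s3.png");w=grab("wrist","pics/w3.png")
print(ctrl.get_obs()["grip_width"])
b=cv2.imread("pics/w3.png");a=cv2.imread("pics/s3.png")
cv2.imwrite("pics/c3.png",np.hstack([cv2.resize(a,(400,300)),cv2.resize(b,(400,300))]))
E
```

```text
time_s: 6.37
ee_pos: [0.4392, 0.2683, 0.0949]
eef_rot: [-3.136, 0.002, 1.631]
force: [-0.4, 1.0, -1.5]
grip_width: 0.0652
time_s: 6.78
ee_pos: [0.44, 0.2687, 0.1726]
eef_rot: [-3.14, 0.0, 1.631]
force: [0.5, -0.0, -1.1]
grip_width: 0.0657
0.065541097165149
```

View pics/c3.png

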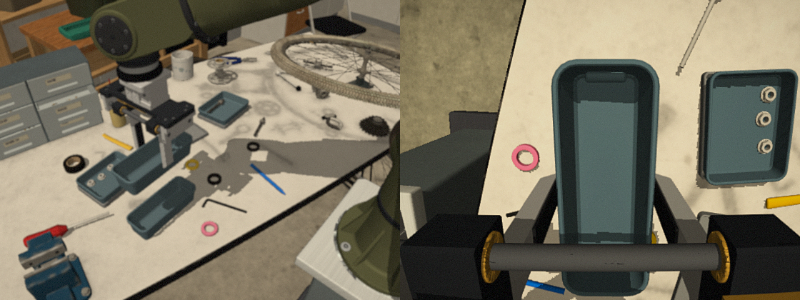

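The upper tray hangs level at about (605,175) in the right half, and the lower tray stands in its place at about (162,205) in the left half. Moving above the dock.

```bash
python3 -m creep '{"translation":[[12,-14,0],[32,-38,0],[54,-64,0],[78,-92,0],[98,-116,0]],"yaw":[-0.02,-0.05,-0.08,-0.11,-0.14],"gripper":[255,255,255,255,255]}'
python3 -m creep '{"translation":[[20,-24,0],[42,-49,0],[60,-71,0],[71,-83,0],[71,-83,0]],"yaw":[-0.02,-0.03,-0.035,-0.035,-0.035],"gripper":[255,255,255,255,255]}'
python3 - <<'E'
from h import *
c=grab("wrist");Q=c["P"].reshape(-1,3);o=ctrl.get_obs();print(o["ee_pos"],o["eef_rot"])
for n,lo,hi in(("rim",.14,.20),("dock",.007,.02)):
    S=Q[(Q[:,2]>lo)&(Q[:,2]<hi)&(abs(Q[:,0]-.609)<.06)&(abs(Q[:,1]-.07)<.115)]
    if n=="rim":S=S[(S[:,1]-o["ee_pos"][1]>.015)]
    if len(S)>10:print(n,len(S),cv2.minAreaRect((S[:,:2]*1000).astype(np.float32)),S[:,2].max())
E
```

```text
time_s: 7.3
ee_pos: [0.5375, 0.1503, 0.1678]
eef_rot: [-3.133, 0.003, 1.49]
force: [0.1, -0.2, -1.2]
grip_width: 0.0656
time_s: 7.72
ee_pos: [0.6093, 0.0647, 0.1654]
eef_rot: [-3.131, 0.004, 1.452]
force: [-0.8, -1.0, -1.6]
grip_width: 0.0658
[0.60832814 0.06620941 0.16563491] [-3.13052969  0.00352093  1.45282968]
rim 19942 ((615.355712890625, 114.33638000488281), (73.38662719726562, 66.4984130859375), 83.7076187133789) 0.18555977096733645
```

The tray centre works out at (609.8, 64.3) and the dock at (609.1, 69.6), so I'll shift +5 in y and lower.

```bash
python3 -m creep '{"translation":[[0,4,-20],[0,5,-50],[0,5,-80],[0,5,-100],[0,5,-108]],"yaw":[0.003,0.003,0.003,0.003,0.003],"gripper":[255,255,255,255,255]}'
python3 -m creep '{"translation":[[0,0,0],[0,0,-7],[0,0,-14],[0,0,-20],[0,0,-25]],"yaw":[0,0,0,0,0],"gripper":[255,255,255,255,255]}'
```

```text
time_s: 8.18
ee_pos: [0.6057, 0.0721, 0.0536]
eef_rot: [-3.125, 0.004, 1.457]
force: [-0.2, -0.1, -2.0]
grip_width: 0.0659
time_s: 8.6
ee_pos: [0.6059, 0.0722, 0.0285]
eef_rot: [-3.125, 0.004, 1.457]
force: [0.4, -0.7, 2.4]
grip_width: 0.0656
```

```bash
python3 - <<'E'
from h import *
o=ctrl.get_obs();print(o["ee_pos"],o["eef_rot"],o["force"])
E
```

```text
[0.60588866 0.07217413 0.02850797] [-3.12521131  0.00436597  1.45691848] [ 0.36110764 -0.67204027  2.40598363]
```

```bash
python3 -m creep '{"translation":[[1,0,-1],[1,0,-1],[1,0,-1],[1,0,-1],[1,0,-1]],"yaw":[0,0,0,0,0],"gripper":[255,255,0,0,0]}'
python3 -m creep '{"translation":[[0,0,0],[0,0,0],[0,0,0],[0,0,0],[0,0,0]],"yaw":[0,0,0,0,0],"gripper":[0,0,0,0,0]}'
python3 -m creep '{"translation":[[0,0,15],[0,0,45],[0,0,80],[0,0,120],[0,0,150]],"yaw":[0,0,0,0,0],"gripper":[0,0,0,0,0]}'
python3 - <<'E'
from h import *
c=grab("top","pics/t4.png");P=c["P"]
def rect(n,box,lo,hi):
    u0,v0,u1,v1=box;Q=P[v0:v1,u0:u1].reshape(-1,3);Q=Q[(Q[:,2]>lo)&(Q[:,2]<hi)]
    print(n,len(Q),cv2.minAreaRect((Q[:,:2]*1000).astype(np.float32)))
rect("low",(105,205,240,265),.036,.055)
w=grab("wrist","pics/w4.png");Q=w["P"].reshape(-1,3)
S=Q[(Q[:,2]>.036)&(Q[:,2]<.056)&(abs(Q[:,0]-.609)<.05)&(abs(Q[:,1]-.07)<.105)]
r=cv2.minAreaRect((S[:,:2]*1000).astype(np.float32));print("up",r,np.percentile(S[:,2],[50,95]))
for s in(-1,1):
    M=S[(S[:,0]-.609)*s>.025];print(s,np.percentile(M[:,2],95))
for y in(.0,.15):
    M=S[abs(S[:,1]-y)<.01]; print(y,np.percentile(M[:,2],95) if len(M) else None)
E
```

```text
time_s: 9.02
ee_pos: [0.6071, 0.0722, 0.0276]
eef_rot: [-3.126, 0.004, 1.457]
force: [0.4, -0.3, 0.2]
grip_width: 0.082
time_s: 9.43
ee_pos: [0.6071, 0.0722, 0.0276]
eef_rot: [-3.126, 0.004, 1.457]
force: [0.1, -0.6, 0.1]
grip_width: 0.094
time_s: 9.85
ee_pos: [0.6074, 0.0722, 0.1809]
eef_rot: [-3.128, 0.004, 1.457]
force: [0.8, 0.5, -0.4]
grip_width: 0.094
low 592 ((438.8366394042969, 271.0572814941406), (66.73908233642578, 170.8683624267578), 3.4448421001434326)
up ((607.688720703125, 72.00279235839844), (173.06735229492188, 66.32781982421875), 83.56121826171875) [0.04566996 0.04733003]
-1 0.04739044382490935
1 0.04736228984122293
0.0 0.04727216368438922
0.15 0.047288582028806626
```

View pics/w4.png

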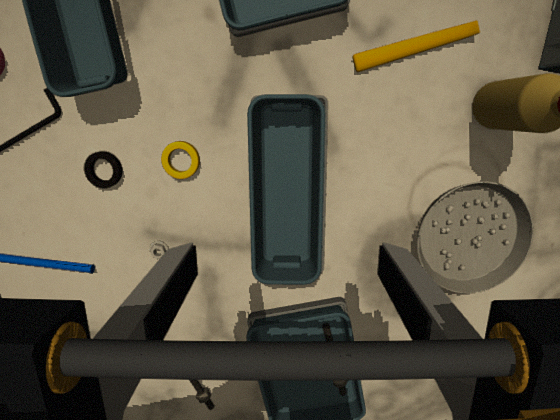

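The tray at (287,190) is seated: rim at 47.3 mm all round, against 47 expected, and 3 mm off the dock centre. The lower tray hasn't moved. Next is ring A, with jaws along the dock's y.

```bash
python3 -m creep '{"translation":[[-12,3,0],[-24,5,0],[-36,8,0],[-48,10,0],[-60,13,0]],"yaw":[0.105,0.21,0.315,0.42,0.525],"gripper":[0,0,0,0,0]}'
python3 -m creep '{"translation":[[-12,3,0],[-24,5,0],[-36,8,0],[-48,10,0],[-60,13,0]],"yaw":[0.105,0.21,0.315,0.42,0.525],"gripper":[0,0,0,0,0]}'
python3 -m creep '{"translation":[[-12,3,-10],[-24,5,-20],[-36,8,-30],[-48,10,-40],[-60,13,-50]],"yaw":[0.105,0.21,0.315,0.42,0.525],"gripper":[90,90,90,90,90]}'
cat > find.py <<'E'
import sys
from h import *
x,y,r=map(float,sys.argv[1:4]);lo=float(sys.argv[4]) if len(sys.argv)>4 else .004
o=ctrl.get_obs();w=grab("wrist");Q=w["P"].reshape(-1,3)
S=Q[(Q[:,2]>lo)&(Q[:,2]<lo+.02)&(np.hypot(Q[:,0]-x,Q[:,1]-y)<r)]
print("ee",o["ee_pos"],o["eef_rot"][2],o["grip_width"]);print(len(S),cv2.minAreaRect((S[:,:2]*1000).astype(np.float32)),S[:,2].max(),"at",np.nanmedian(Q[:,2]))
E
python3 find.py .426 .111 .028
```

```text
time_s: 10.37
ee_pos: [0.5482, 0.0853, 0.1825]
eef_rot: [-3.134, 0.002, 1.987]
force: [0.1, 0.4, 0.4]
grip_width: 0.0939
time_s: 10.78
ee_pos: [0.4873, 0.0983, 0.1817]
eef_rot: [-3.133, 0.002, 2.517]
force: [0.3, 0.7, -0.2]
grip_width: 0.0938
time_s: 11.2
ee_pos: [0.4263, 0.1113, 0.1305]
eef_rot: [-3.133, 0.001, 3.047]
force: [0.1, 0.7, 0.9]
grip_width: 0.0642
ee [0.4262999  0.11128285 0.13054519] 3.047306547339317 0.06415637594097658
948 ((425.59393310546875, 109.9509048461914), (35.51203536987305, 36.89828872680664), 84.83094787597656) 0.010549315295974453 at 3.10134557211784e-05
```

```bash
python3 -m creep '{"translation":[[-1,-1,-35],[-1,-1,-70],[-1,-1,-100],[-1,-1,-115],[-1,-1,-120]],"yaw":[-0.018,-0.018,-0.018,-0.018,-0.018],"gripper":[90,90,90,90,90]}'
python3 -m creep '{"translation":[[0,0,-3],[0,0,-6],[0,0,-9],[0,0,-9],[0,0,-9]],"yaw":[0,0,0,0,0],"gripper":[90,90,90,255,255]}' 15
python3 -m creep '{"translation":[[0,0,0],[0,0,0],[0,0,0],[0,0,0],[0,0,0]],"yaw":[0,0,0,0,0],"gripper":[255,255,255,255,255]}' 15
```

```text
time_s: 11.67
ee_pos: [0.4217, 0.1101, 0.0062]
eef_rot: [-3.131, -0.007, 3.035]
force: [0.2, -0.2, 0.1]
grip_width: 0.061
time_s: 12.08
ee_pos: [0.4221, 0.1102, -0.0022]
eef_rot: [-3.131, -0.006, 3.035]
force: [-0.4, -0.5, 0.7]
grip_width: 0.0509
time_s: 12.5
ee_pos: [0.4224, 0.1102, -0.0018]
eef_rot: [-3.131, -0.005, 3.035]
force: [-0.6, -0.8, 5.7]
grip_width: 0.0357
```

```bash
python3 -m creep '{"translation":[[0,0,10],[0,0,30],[0,0,60],[0,0,90],[0,0,100]],"yaw":[0,0,0,0,0],"gripper":[255,255,255,255,255]}'
python3 -m creep '{"translation":[[15,-1,0],[45,-2,0],[80,-3,0],[115,-5,0],[145,-6,0]],"yaw":[0,0,0,0,0],"gripper":[255,255,255,255,255]}'
python3 -m creep '{"translation":[[20,-1,0],[38,-1,0],[40,-1,0],[40,-1,-5],[40,-1,-10]],"yaw":[-0.006,-0.006,-0.006,-0.006,-0.006],"gripper":[255,255,255,255,255]}'
python3 - <<'E'
from h import *
o=ctrl.get_obs();print(o["ee_pos"],o["eef_rot"],o["grip_width"])
w=grab("wrist","pics/w5.png");Q=w["P"].reshape(-1,3)
R=Ro.from_euler('xyz',o["eef_rot"]).as_matrix();L=(Q-o["ee_pos"])@R*1000
S=L[(abs(L[:,1])<17)&(abs(L[:,0])<30)&(L[:,2]>-14)&(L[:,2]<8)]
print(len(S),S.min(0),S.max(0),np.median(S,0))
E
```

```text
time_s: 12.92
ee_pos: [0.4237, 0.1105, 0.1023]
eef_rot: [-3.133, -0.0, 3.035]
force: [0.8, 0.1, -0.2]
grip_width: 0.0361
time_s: 13.33
ee_pos: [0.5704, 0.1042, 0.1021]
eef_rot: [-3.133, -0.0, 3.035]
force: [-0.7, -0.6, -0.6]
grip_width: 0.036
time_s: 13.75
ee_pos: [0.6096, 0.1033, 0.0915]
eef_rot: [-3.132, -0.001, 3.029]
force: [-0.2, -0.0, 0.8]
grip_width: 0.0355
[0.60957628 0.10328718 0.09147415] [-3.13243028e+00 -8.64415449e-04  3.02867317e+00] 0.035508844031590575
2850 [-22.1764548  -16.97950359 -12.36709204] [15.34647147 16.98001442 -0.99905143] [-2.42604673 -0.12156844 -9.96699458]
```

View pics/w5.png

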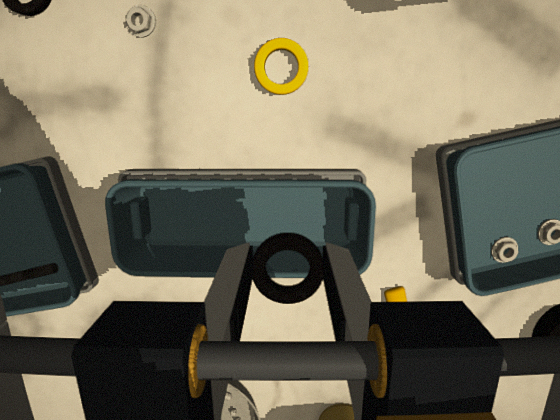

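The wrist view shows the ring held flat at (288,268), 3.4 mm forward of the TCP. I'll correct for that and lower in stages.

```bash
python3 -m creep '{"translation":[[-1,0,-12],[-1,0,-25],[-1,0,-36],[-1,0,-40],[-1,0,-40]],"yaw":[0,0,0,0,0],"gripper":[255,255,255,255,255]}'
```

```text
time_s: 14.22
ee_pos: [0.6072, 0.1032, 0.049]
eef_rot: [-3.132, -0.005, 3.029]
force: [0.7, -0.4, 0.0]
grip_width: 0.0356
```

```bash
python3 -m creep '{"translation":[[1,0,-12],[1,0,-24],[2,0,-34],[2,0,-40],[2,0,-42]],"yaw":[0,0,0,0,0],"gripper":[255,255,255,255,255]}'
python3 -m creep '{"translation":[[0,0,-1],[0,0,-1],[0,0,-1],[0,0,-1],[0,0,-1]],"yaw":[0,0,0,0,0],"gripper":[130,130,130,130,130]}'
```

```text
time_s: 14.63
ee_pos: [0.6085, 0.1031, 0.0053]
eef_rot: [-3.131, -0.007, 3.029]
force: [0.3, 1.0, 0.0]
grip_width: 0.0357
time_s: 15.05
ee_pos: [0.6088, 0.1031, 0.0048]
eef_rot: [-3.131, -0.006, 3.029]
force: [-0.1, -0.2, 0.3]
grip_width: 0.046
```

```bash
python3 -m creep '{"translation":[[0,0,10],[0,0,35],[0,0,75],[0,0,115],[0,0,125]],"yaw":[0,0,0,0,0],"gripper":[130,130,130,130,130]}'
python3 find.py .611 .103 .03 .012
python3 -m creep '{"translation":[[-15,-13,0],[-42,-38,0],[-72,-65,0],[-102,-92,0],[-132,-119,0]],"yaw":[0,0,0,0,0],"gripper":[90,90,90,90,90]}'
python3 -m creep '{"translation":[[-28,-25,0],[-46,-41,0],[-46,-41,0],[-46,-41,0],[-46,-41,0]],"yaw":[0,0,0,0,0],"gripper":[90,90,90,90,90]}'
python3 find.py .429 -.0575 .028
```

```text
time_s: 15.47
ee_pos: [0.611, 0.1035, 0.1375]
eef_rot: [-3.133, 0.003, 3.029]
force: [1.0, -0.1, 1.4]
grip_width: 0.046
ee [0.61097468 0.10347635 0.13754339] 3.0289123882748545 0.045963133916166556
1313 ((615.864501953125, 102.48774719238281), (35.58051300048828, 44.58955001831055), 84.27127838134766) 0.03184177348438034 at 0.0010281689656162106
time_s: 15.93
ee_pos: [0.4771, -0.0163, 0.1364]
eef_rot: [-3.133, 0.003, 3.029]
force: [0.0, -0.2, 0.7]
grip_width: 0.0606
time_s: 16.35
ee_pos: [0.4316, -0.0571, 0.1365]
eef_rot: [-3.133, 0.003, 3.029]
force: [0.5, 0.8, -0.6]
grip_width: 0.0611
ee [ 0.43158123 -0.05706871  0.13652268] 3.0291697108914817 0.06111976278939808
918 ((429.642333984375, -58.248741149902344), (36.00267791748047, 36.63105392456055), 84.33826446533203) 0.010816482236299958 at -0.00015717254329017166
```

```bash
python3 -m creep '{"translation":[[0,-1,-35],[1,-1,-70],[2,-1,-105],[2,-1,-122],[2,-1,-127]],"yaw":[0,0,0,0,0],"gripper":[90,90,90,90,90]}'
python3 -m creep '{"translation":[[0,0,-3],[0,0,-6],[0,0,-8],[0,0,-8],[0,0,-8]],"yaw":[0,0,0,0,0],"gripper":[90,90,90,255,255]}' 15
python3 -m creep '{"translation":[[0,0,0],[0,0,0],[0,0,0],[0,0,0],[0,0,0]],"yaw":[0,0,0,0,0],"gripper":[255,255,255,255,255]}' 15
```

```text
time_s: 16.82
ee_pos: [0.4325, -0.0568, 0.0063]
eef_rot: [-3.134, -0.002, 3.031]
force: [0.1, -0.8, 0.8]
grip_width: 0.0609
time_s: 17.23
ee_pos: [0.433, -0.0568, -0.001]
eef_rot: [-3.134, -0.001, 3.031]
force: [0.4, -0.4, 1.1]
grip_width: 0.0506
time_s: 17.65
ee_pos: [0.4334, -0.057, -0.0005]
eef_rot: [-3.134, 0.0, 3.031]
force: [-0.3, 0.3, 6.7]
grip_width: 0.036
```

Ring B gripped at 36.0. Carrying it to the tray.

```bash
python3 -m creep '{"translation":[[0,0,10],[0,0,30],[0,0,60],[0,0,90],[0,0,100]],"yaw":[0,0,0,0,0],"gripper":[255,255,255,255,255]}'
python3 -m creep '{"translation":[[14,8,0],[42,24,0],[72,41,0],[102,58,0],[132,75,0]],"yaw":[0,0,0,0,0],"gripper":[255,255,255,255,255]}'
python3 -m creep '{"translation":[[25,14,0],[41,23,0],[41,23,0],[41,23,-5],[41,23,-10]],"yaw":[-0.002,-0.002,-0.002,-0.002,-0.002],"gripper":[255,255,255,255,255]}'
python3 - <<'E'
from h import *
o=ctrl.get_obs();print(o["ee_pos"],o["eef_rot"],o["grip_width"])
w=grab("wrist","pics/w6.png");Q=w["P"].reshape(-1,3)
R=Ro.from_euler('xyz',o["eef_rot"]).as_matrix();L=(Q-o["ee_pos"])@R*1000
S=L[(abs(L[:,1])<17)&(abs(L[:,0])<30)&(L[:,2]>-14)&(L[:,2]<8)]
print(len(S),S.min(0),S.max(0))
S=Q[(Q[:,2]>.008)&(Q[:,2]<.02)&(np.hypot(Q[:,0]-.611,Q[:,1]-.103)<.024)]
if len(S):print("ringA",len(S),cv2.minAreaRect((S[:,:2]*1000).astype(np.float32)),np.percentile(S[:,2],[50,95]))
E
```

```text
time_s: 18.07
ee_pos: [0.4347, -0.0572, 0.1037]
eef_rot: [-3.133, 0.005, 3.031]
force: [-0.3, -0.6, -0.3]
grip_width: 0.0357
time_s: 18.48
ee_pos: [0.5678, 0.0188, 0.1036]
eef_rot: [-3.133, 0.005, 3.031]
force: [0.1, -0.4, -1.4]
grip_width: 0.0356
time_s: 18.9
ee_pos: [0.608, 0.0415, 0.093]
eef_rot: [-3.133, 0.004, 3.029]
force: [-0.7, 0.4, -0.6]
grip_width: 0.0356
[0.6080258  0.04145059 0.09299952] [-3.1330705   0.00429599  3.02894145] 0.03563355766680471
2834 [-15.05317209 -16.99002219 -10.78254922] [21.8137702  16.96795013 -0.05622305]
ringA 1367 ((613.6664428710938, 103.55309295654297), (39.60978698730469, 35.99972915649414), 27.946998596191406) [0.01432377 0.01556949]
```

View pics/w6.png

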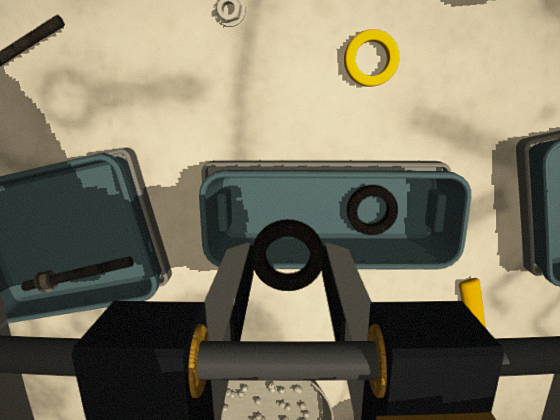

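Ring A lies flat in the tray at (371,209). Ring B is held level at (288,255). Lowering it.

```bash
python3 -m creep '{"translation":[[0,0,-12],[1,0,-25],[1,0,-36],[1,0,-42],[1,0,-42]],"yaw":[0,0,0,0,0],"gripper":[255,255,255,255,255]}'
python3 -m creep '{"translation":[[0,0,-12],[1,0,-24],[1,0,-34],[1,0,-41],[1,0,-43]],"yaw":[0,0,0,0,0],"gripper":[255,255,255,255,255]}'
python3 -m creep '{"translation":[[0,0,-1],[0,0,-1],[0,0,-1],[0,0,-1],[0,0,-1]],"yaw":[0,0,0,0,0],"gripper":[130,130,130,130,130]}'
python3 -m creep '{"translation":[[0,0,10],[0,0,35],[0,0,75],[0,0,115],[0,0,125]],"yaw":[0,0,0,0,0],"gripper":[130,130,130,130,130]}'
```

```text
time_s: 19.37
ee_pos: [0.6075, 0.0411, 0.0478]
eef_rot: [-3.133, -0.0, 3.028]
force: [0.2, 0.1, -0.8]
grip_width: 0.0354
time_s: 19.78
ee_pos: [0.6082, 0.0411, 0.0038]
eef_rot: [-3.132, -0.001, 3.028]
force: [-7.1, 0.0, 15.1]
grip_width: 0.0357
time_s: 20.2
ee_pos: [0.6082, 0.0412, 0.0027]
eef_rot: [-3.132, -0.001, 3.028]
force: [0.5, -1.2, 0.4]
grip_width: 0.0458
time_s: 20.62
ee_pos: [0.6103, 0.0414, 0.135]
eef_rot: [-3.134, 0.007, 3.029]
force: [1.0, -0.5, 1.1]
grip_width: 0.0459
```

```bash
python3 -m creep '{"translation":[[-20,-3,0],[-55,-9,0],[-90,-15,0],[-125,-21,0],[-147,-25,0]],"yaw":[0,0,0,0,0],"gripper":[130,130,130,130,130]}'
python3 -m creep '{"translation":[[0,0,-30],[0,0,-50],[0,0,-55],[0,0,-55],[0,0,-55]],"yaw":[0,0,0,0,0],"gripper":[130,130,130,130,130]}'
python3 find.py .463 .016 .02 .003
```

```text
time_s: 21.03
ee_pos: [0.4605, 0.0163, 0.135]
eef_rot: [-3.134, 0.007, 3.029]
force: [0.7, 0.0, 0.8]
grip_width: 0.046
time_s: 21.45
ee_pos: [0.461, 0.0163, 0.0809]
eef_rot: [-3.134, 0.007, 3.029]
force: [-0.6, 0.0, 0.3]
grip_width: 0.0465
ee [0.46102822 0.0163142  0.08086211] 3.028869547912761 0.04648291232378803
303 ((464.62432861328125, 17.822376251220703), (19.48043441772461, 18.732498168945312), 87.15853881835938) 0.008826581127993558 at -0.0001688401982270606
```

```bash
python3 -m creep '{"translation":[[2,1,-25],[3,1,-50],[4,1,-65],[4,1,-71],[4,1,-72]],"yaw":[0,0,0,0,0],"gripper":[130,130,130,130,130]}'
python3 -m creep '{"translation":[[0,0,-4],[0,0,-8],[0,0,-9],[0,0,-9],[0,0,-9]],"yaw":[0,0,0,0,0],"gripper":[130,130,130,255,255]}' 15
python3 -m creep '{"translation":[[0,0,0],[0,0,0],[0,0,0],[0,0,0],[0,0,0]],"yaw":[0,0,0,0,0],"gripper":[255,255,255,255,255]}' 15
```

```text
time_s: 21.92
ee_pos: [0.4653, 0.0173, 0.009]
eef_rot: [-3.134, 0.007, 3.029]
force: [0.4, -0.9, 0.8]
grip_width: 0.046
time_s: 22.33
ee_pos: [0.4655, 0.0173, 0.0004]
eef_rot: [-3.134, 0.008, 3.029]
force: [-0.8, -0.6, -0.5]
grip_width: 0.0362
time_s: 22.75
ee_pos: [0.4656, 0.0174, 0.0005]
eef_rot: [-3.134, 0.008, 3.029]
force: [0.2, 1.0, 1.8]
grip_width: 0.0158
```

Nut gripped at 15.8 mm. Carrying it to the nut tray's free side.

```bash
python3 -m creep '{"translation":[[0,0,8],[0,0,25],[0,0,50],[0,0,75],[0,0,80]],"yaw":[0,0,0,0,0],"gripper":[255,255,255,255,255]}'
python3 -m creep '{"translation":[[8,16,0],[23,47,0],[39,80,0],[55,113,0],[71,146,0]],"yaw":[0,0,0,0,0],"gripper":[255,255,255,255,255]}'
python3 -m creep '{"translation":[[16,33,0],[32,66,0],[50,102,0],[62,126,0],[62,126,0]],"yaw":[0,0,0,0,0],"gripper":[255,255,255,255,255]}'
python3 - <<'E'
from h import *
o=ctrl.get_obs();print(o["ee_pos"],o["grip_width"]); w=grab("wrist","pics/w7.png")
E
```

```text
time_s: 23.17
ee_pos: [0.4672, 0.0173, 0.0844]
eef_rot: [-3.134, 0.013, 3.029]
force: [-0.1, 0.2, 0.2]
grip_width: 0.0161
time_s: 23.58
ee_pos: [0.5385, 0.1649, 0.0842]
eef_rot: [-3.134, 0.013, 3.029]
force: [0.8, -0.5, -0.8]
grip_width: 0.016
time_s: 24.0
ee_pos: [0.6009, 0.2949, 0.0831]
eef_rot: [-3.134, 0.013, 3.032]
force: [-1.1, -1.3, -0.4]
grip_width: 0.0159
[0.60091998 0.29488091 0.08309935] 0.015878787232766783
```

View pics/w7.png

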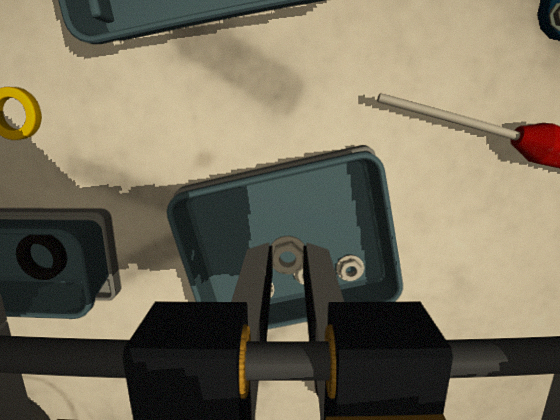

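The nut is held level at (290,256) over the tray, in front of the three others. Lowering and releasing.

```bash
python3 -m creep '{"translation":[[0,-2,-15],[0,-3,-35],[0,-3,-55],[0,-3,-66],[0,-3,-70]],"yaw":[0,0,0,0,0],"gripper":[255,255,255,255,255]}'
python3 -m creep '{"translation":[[0,0,-3],[0,0,-5],[0,0,-5],[0,0,-5],[0,0,-5]],"yaw":[0,0,0,0,0],"gripper":[255,255,160,160,160]}'
python3 -m creep '{"translation":[[0,0,0],[0,0,10],[0,0,40],[0,0,80],[0,0,110]],"yaw":[0,0,0,0,0],"gripper":[160,160,160,160,160]}'
```

```text
time_s: 24.47
ee_pos: [0.5992, 0.2884, 0.0109]
eef_rot: [-3.132, 0.009, 3.03]
force: [-0.1, -0.3, -0.5]
grip_width: 0.0161
time_s: 24.88
ee_pos: [0.5995, 0.2885, 0.0066]
eef_rot: [-3.132, 0.01, 3.03]
force: [-0.3, 0.2, -1.0]
grip_width: 0.0323
time_s: 25.3
ee_pos: [0.5998, 0.2887, 0.1202]
eef_rot: [-3.133, 0.012, 3.03]
force: [0.2, -0.6, 1.3]
grip_width: 0.0348
```

```bash
python3 -m creep '{"translation":[[-8,-24,0],[-17,-53,0],[-26,-83,0],[-35,-113,0],[-44,-144,0]],"yaw":[-0.07,-0.14,-0.21,-0.28,-0.357],"gripper":[130,130,130,130,130]}'
python3 -m creep '{"translation":[[-8,-24,0],[-17,-53,0],[-26,-83,0],[-35,-113,0],[-44,-144,0]],"yaw":[-0.07,-0.14,-0.21,-0.28,-0.357],"gripper":[130,130,130,130,130]}'
python3 -m creep '{"translation":[[-8,-24,0],[-17,-53,0],[-26,-83,0],[-35,-113,0],[-44,-144,0]],"yaw":[-0.07,-0.14,-0.21,-0.28,-0.357],"gripper":[130,130,130,130,130]}'
python3 find.py .4687 -.143 .055 .005
python3 - <<'E'
from h import *
w=grab("wrist","pics/w8.png");Q=w["P"].reshape(-1,3)
S=Q[(Q[:,2]>.005)&(Q[:,2]<.025)&(np.hypot(Q[:,0]-.4687,Q[:,1]+.143)<.055)]
d=np.array([np.cos(np.radians(112.3)),np.sin(np.radians(112.3))]);s=(S[:,:2]-[.4687,-.143])@d;n=(S[:,:2]-[.4687,-.143])@[d[1],-d[0]]
for k in np.arange(-.05,.05,.01):
    m=(s>=k)&(s<k+.01)
    if m.sum():print(round(k,2),m.sum(),(np.array([n[m].min(),n[m].max(),S[m,2].max()])*1000).round(1))
E
```

```text
time_s: 25.72
ee_pos: [0.5552, 0.1436, 0.1212]
eef_rot: [-3.134, 0.013, 2.671]
force: [0.3, 0.1, 0.9]
grip_width: 0.0462
time_s: 26.13
ee_pos: [0.5107, -0.0016, 0.1223]
eef_rot: [-3.135, 0.014, 2.31]
force: [-0.5, -0.9, 1.1]
grip_width: 0.0465
time_s: 26.55
ee_pos: [0.4663, -0.1469, 0.1234]
eef_rot: [-3.136, 0.015, 1.95]
force: [-0.0, 0.1, -0.2]
grip_width: 0.0453
ee [ 0.46628432 -0.14687452  0.12336876] 1.950466503046783 0.0453350236622708
1204 ((469.8465576171875, -143.07958984375), (16.056793212890625, 94.48529815673828), 21.9532413482666) 0.01745024991932111 at 6.4678343220691085e-06
-0.05 73 [-3.4  3.4 12.7]
-0.04 136 [-7.4  8.6 17.7]
-0.03 203 [-6.5  8.5 17.7]
-0.02 109 [-2.2  5.3 13.4]
-0.01 118 [-1.3  6.2 13.2]
0.0 108 [-1.2  6.2 14.1]
0.01 118 [-0.3  7.1 13.6]
0.02 124 [ 0.7  7.9 13.7]
0.03 133 [ 0.8  8.8 13. ]
0.04 92 [ 1.7  8.8 13.2]
```

The axle's true angle is about 109°. The rod is roughly 8 mm thick and the nut sits near its −y end. I'll grip the rod about 10 mm toward the nut, near the centre of mass.

```bash
python3 -m creep '{"translation":[[4,-2,-30],[8,-5,-60],[8,-5,-85],[8,-5,-98],[8,-5,-100]],"yaw":[-0.05,-0.05,-0.05,-0.05,-0.05],"gripper":[130,130,130,130,130]}'
```

```text
time_s: 27.07
ee_pos: [0.4731, -0.1529, 0.0215]
eef_rot: [-3.133, 0.013, 1.898]
force: [0.3, 0.1, 0.1]
grip_width: 0.0463
```

```bash
python3 -m creep '{"translation":[[1,1,-10],[1,1,-18],[1,1,-21],[1,1,-21],[1,1,-21]],"yaw":[0,0,0,0,0],"gripper":[130,130,130,255,255]}' 20
python3 -m creep '{"translation":[[0,0,0],[0,0,0],[0,0,0],[0,0,0],[0,0,0]],"yaw":[0,0,0,0,0],"gripper":[255,255,255,255,255]}'
python3 -m creep '{"translation":[[0,0,0],[0,0,5],[0,0,20],[0,0,45],[0,0,75]],"yaw":[0,0,0,0,0],"gripper":[255,255,255,255,255]}'
```

```text
time_s: 27.48
ee_pos: [0.4743, -0.1519, 0.0009]
eef_rot: [-3.134, 0.013, 1.898]
force: [-0.3, -0.0, 0.3]
grip_width: 0.0359
time_s: 27.9
ee_pos: [0.4746, -0.152, 0.0013]
eef_rot: [-3.134, 0.013, 1.898]
force: [-0.8, 1.0, 5.5]
grip_width: 0.0168
time_s: 28.32
ee_pos: [0.4736, -0.1516, 0.0763]
eef_rot: [-3.132, 0.011, 1.898]
force: [0.5, -0.5, 0.1]
grip_width: 0.0167
```

```bash
python3 -m creep '{"translation":[[12,1,0],[37,2,0],[67,4,0],[97,5,0],[118,6,0]],"yaw":[-0.05,-0.1,-0.15,-0.2,-0.25],"gripper":[255,255,255,255,255]}'
python3 -m creep '{"translation":[[0,0,0],[0,0,0],[0,0,0]],"yaw":[0,0,0],"gripper":[255,255,255]}'
python3 - <<'E'
from h import *
o=ctrl.get_obs();print(o["ee_pos"],o["eef_rot"],o["grip_width"]); w=grab("wrist","pics/w9.png")
Q=w["P"].reshape(-1,3)
S=Q[(Q[:,2]>.062)&(Q[:,2]<.1)&(Q[:,1]>o["ee_pos"][1]+.012)&(Q[:,1]<-.07)&(abs(Q[:,0]-.59)<.03)]
print(len(S),S.min(0),S.max(0),cv2.minAreaRect((S[:,:2]*1000).astype(np.float32)))
E
```

```text
time_s: 28.73
ee_pos: [0.5934, -0.1454, 0.0765]
eef_rot: [-3.132, 0.011, 1.646]
force: [0.1, 0.1, -0.0]
grip_width: 0.0172
time_s: 28.98
ee_pos: [0.5927, -0.1453, 0.0763]
eef_rot: [-3.131, 0.011, 1.647]
force: [0.2, -0.4, -0.7]
grip_width: 0.0169
[ 0.59266047 -0.14533556  0.07626127] [-3.13132052  0.01119867  1.64669448] 0.016887448074129063
1548 [ 0.58464549 -0.13332898  0.07892114] [ 0.59577279 -0.08772231  0.08887881] ((590.247802734375, -110.66578674316406), (8.102280616760254, 45.71299362182617), 3.9812235832214355)
```

View pics/w9.png

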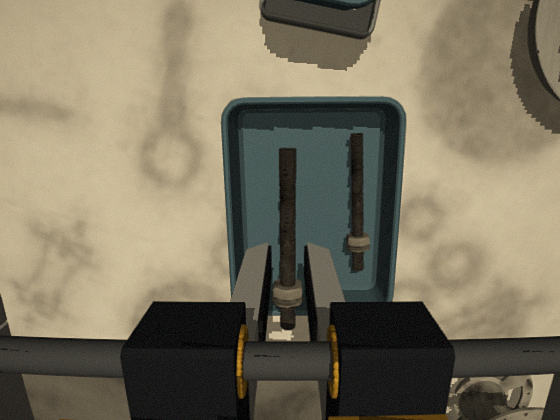

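The axle is held straight at x≈288 px, parallel to the one in the tray, with its centre at y≈−135 mm as planned. Lowering and releasing.

```bash
python3 -m creep '{"translation":[[0,0,-15],[1,0,-35],[1,0,-52],[1,0,-62],[1,0,-65]],"yaw":[0,0,0,0,0],"gripper":[255,255,255,255,255]}'
python3 -m creep '{"translation":[[0,0,-2],[0,0,-3],[0,0,-3],[0,0,-3],[0,0,-3]],"yaw":[0,0,0,0,0],"gripper":[255,255,255,170,150]}'
python3 -m creep '{"translation":[[0,0,0],[0,0,0],[0,0,15],[0,0,50],[0,0,90]],"yaw":[0,0,0,0,0],"gripper":[150,150,150,150,150]}'
python3 -m creep '{"translation":[[-30,-30,30],[-60,-60,50],[-100,-90,50],[-140,-110,50],[-160,-140,50]],"yaw":[0,0,0,0,0],"gripper":[150,150,150,150,150]}'
python3 -m creep '{"translation":[[-30,-30,0],[-50,-60,0],[-70,-90,0],[-90,-120,0],[-100,-120,0]],"yaw":[0,0,0,0,0],"gripper":[150,150,150,150,150]}'
python3 - <<'E'
from h import *
c=grab("top","pics/t10.png");P=c["P"];im=c["pixels"]
cv2.imwrite("pics/c10.png",cv2.resize(im[110:265,105:420],None,fx=2.5,fy=2.5,interpolation=3)[:,:,::-1])
Q=P.reshape(-1,3)
def loc(n,cx,cy,th,lo,hi,hx,hy):
    d=Q[:,:2]*1000-[cx,cy];a=np.radians(th);X=d@[np.cos(a),np.sin(a)];Y=d@[-np.sin(a),np.cos(a)]
    m=(Q[:,2]>lo)&(Q[:,2]<hi)&(abs(X)<hx)&(abs(Y)<hy)
    print(n,m.sum(),"X",X[m].min().round(),X[m].max().round(),"Y",Y[m].min().round(),Y[m].max().round(),"z",np.percentile(Q[m,2],[50,95]).round(4))
loc("ringA",607.7,72+31,-6.4,.011,.022,21,24);loc("ringB",607.7,41.2,-6.4,.011,.022,21,24)
loc("axle",607.1,-133.9,4.4,.0095,.03,40,60)
d=Q[:,:2]*1000-[619.4,293.8]
for a,b,n in((-40,10,"nut"),):
    t=np.radians(6.3);X=d@[np.cos(t),np.sin(t)];Y=d@[-np.sin(t),np.cos(t)];m=(Q[:,2]>.0095)&(Q[:,2]<.03)&(X>a)&(X<b)&(abs(Y)<55)
    print(n,m.sum(),X[m].min(),X[m].max(),Y[m].min(),Y[m].max(),np.percentile(Q[m,2],[50,95]))
S=P[205:265,105:240].reshape(-1,3);S=S[(S[:,2]>.036)&(S[:,2]<.055)];print("low",cv2.minAreaRect((S[:,:2]*1000).astype(np.float32)))
S=P[128:186,215:322].reshape(-1,3);S=S[(S[:,2]>.036)&(S[:,2]<.055)];print("up",cv2.minAreaRect((S[:,:2]*1000).astype(np.float32)),np.percentile(S[:,2],[50,95]))
E
```

```text
time_s: 29.45
ee_pos: [0.5922, -0.1454, 0.0101]
eef_rot: [-3.129, 0.01, 1.646]
force: [-0.5, 0.2, -1.0]
grip_width: 0.0167
time_s: 29.87
ee_pos: [0.5926, -0.1455, 0.0078]
eef_rot: [-3.13, 0.011, 1.646]
force: [0.3, 0.6, 0.3]
grip_width: 0.0267
time_s: 30.28
ee_pos: [0.5915, -0.1451, 0.0972]
eef_rot: [-3.127, 0.009, 1.646]
force: [0.9, 0.2, 0.7]
grip_width: 0.0387
time_s: 30.7
ee_pos: [0.4422, -0.2723, 0.1477]
eef_rot: [-3.127, 0.01, 1.647]
force: [1.2, -1.0, -0.1]
grip_width: 0.0388
time_s: 31.12
ee_pos: [0.3399, -0.3961, 0.148]
eef_rot: [-3.128, 0.011, 1.644]
force: [0.2, -0.2, 1.1]
grip_width: 0.0389
ringA 159 X -15.0 21.0 Y -15.0 21.0 z [0.0154 0.0183]
ringB 191 X -20.0 21.0 Y -23.0 23.0 z [0.015  0.0181]
axle 406 X -38.0 39.0 Y -58.0 59.0 z [0.0178 0.0217]
nut 103 -38.68006966056285 8.673424557778986 -50.27396393202277 53.13747920187735 [0.01051798 0.01572194]
low ((439.04150390625, 269.3092041015625), (66.6073226928711, 174.57826232910156), 3.6407642364501953)
up ((606.9302978515625, 73.93973541259766), (174.477294921875, 68.19805145263672), 83.06292724609375) [0.04582664 0.04921401]
```

View pics/c10.png

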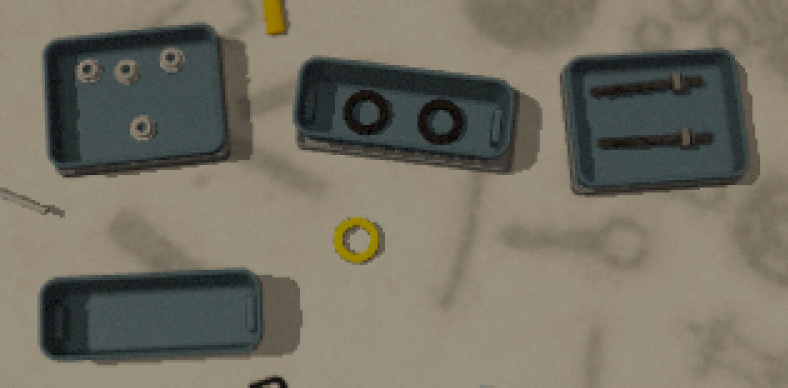

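All parts are where they belong: the nut at (143,127), both rings at (366,112) and (441,121), and the axle at (655,140). Ring B touched down with 15 N, so I'll check its flatness once more before handing in.

```bash
python3 - <<'E'
from h import *
c=grab("top");P=c["P"];g=c["pixels"].max(2)
for n,u,v in(("A",105+366/2.5,110+112/2.5),("B",105+441/2.5,110+121/2.5)):
    uu,vv=np.meshgrid(np.arange(560),np.arange(420));m=(np.hypot(uu-u,vv-v)<10)&(g<55);S=P[m]
    k,*_=np.linalg.lstsq(np.c_[S[:,:2],np.ones(len(S))],S[:,2],rcond=None)
    print(n,m.sum(),S.mean(0),"tilt",np.hypot(*k[:2]),"med z",np.median(S[:,2]))
E
```

```text
** On entry to DLASCL parameter number  4 had an illegal value
 ** On entry to DLASCL parameter number  4 had an illegal valueTraceback (most recent call last):
  File "<stdin>", line 5, in <module>
    x, resids, rank, s = _umath_linalg.lstsq(a, b, rcond,
                         ~~~~~~~~~~~~~~~~~~~^^^^^^^^^^^^^
                                             signature=signature)
                                             ^^^^^^^^^^^^^^^^^^^^
    raise LinAlgError("SVD did not converge in Linear Least Squares")
numpy.linalg.LinAlgError: SVD did not converge in Linear Least Squares
```

```bash
python3 - <<'E'
from h import *
c=grab("top");P=c["P"];g=c["pixels"].max(2)
for n,u,v in(("A",105+366/2.5,110+112/2.5),("B",105+441/2.5,110+121/2.5)):
    uu,vv=np.meshgrid(np.arange(560),np.arange(420));m=(np.hypot(uu-u,vv-v)<10)&(g<55);S=P[m];S=S[np.isfinite(S[:,0])&(S[:,2]>.009)]
    k,*_=np.linalg.lstsq(np.c_[S[:,:2],np.ones(len(S))],S[:,2],rcond=None)
    print(n,len(S),S.mean(0),"tilt",np.hypot(*k[:2]),"med z",np.median(S[:,2]))
E
```

```text
A 173 [0.61148975 0.10524503 0.01501624] tilt 0.039623609888798574 med z 0.015141009420529577
B 172 [0.60421161 0.04375347 0.01474866] tilt 0.010541452540612208 med z 0.014895848634331634
```

Both rings lie flat, with their tops at 15 mm as expected. Handing in.

```bash
python3 -c "
from station import ctrl
print(ctrl.get_obs()['time_s']);print(ctrl.hand_in())"
```

```text
31.2667
the job is handed in; nothing more can be done
None
```

I finished the job and handed it in at about 31 s of the 125 s allowed. `hand_in` reports no verdict, so what follows rests on my own checks.

**What I did:** I lifted the upper tray straight off, seated it in the empty dock and released it. Both black rings went onto its floor. The nut went to the free side of the nut tray and the axle to the free side of the axle tray. The arm then moved clear.

**Last checks (top camera):**
- **Upper tray:** it sits about 2–5 mm from the dock centre. The rim was at 47.3 mm at both ends and both sides when I seated it, against 47 mm expected. The last top view gave noisier rim heights of 46–49 mm.
- **Rings:** both lie flat, with tops at 15 mm as expected and tilt of 0.04 rad or less.
- **Axle and nut:** the final picture shows each on the free floor of its own tray. My depth readings for these two picked up the tray walls, so that check rests on the picture.
- **Lower tray:** it is within 1 mm of its starting place.

**What disagreed or went wrong:**
- **Fingertip position:** the tips measured about 3 mm behind the reported TCP, not 19 mm ahead as stated. The first attempt on the tray therefore closed above the rim without touching it; I corrected for this in every later grasp.
- **Ring B:** it touched the tray floor with about 15 N before release, and its flatness check afterwards was fine.

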